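# Set the length stop to the red mark from the short side

### The job

The carriage of the length-stop slide stands to the left of its marks (left and right as seen from the robot), and its blue handle has play. By the handle, bring the carriage back until its pointer is at least 25 mm to the right of the red mark, then push it up leftward until the pointer stands at the red mark, not the yellow one. Let go with the play still taken up: the handle against the carriage's left dog, as the push leaves it.

Things in the scene. Friction and masses are not known exactly. Their poses are not given: they have to be found in the camera images.
- handle_grip (a point): Centre of the blue handle, the part to hold: an upright block 24 x 24 x 42 mm (68 to 110 mm above the bench, this point at 93 mm) on a thin stem, free all round. Its y axis lies along the slide: +y is 'left', the setting direction, within 20 degrees of the robot's left; x points away from the robot. Pulled right it runs 10 mm ahead of the carriage's middle, pushed left 10 mm ahead to the left.
- handle_play (a joint): Place of the handle in its free play between two steel dogs on the carriage, m: +0.010 against the left dog (play taken up by pushing left), -0.010 against the right dog; at the start anywhere between. It drags the carriage (about 4 N) only once it meets a dog; in its play it drags with about 1 N and stays put. Dogs: tops 54 mm above the bench, 22 to 30 mm from the carriage's middle.
- pointer_tip (a point): Tip of the black pointer on the robot side of the 60 mm long aluminium carriage, in line with the carriage's middle, 22 mm above the bench, 47 mm nearer the robot than the handle's centre. Same axes as the handle. The carriage stays where it is left; travel 160 mm, at least 35 mm of it to the right of either mark. At the start the pointer is 25 mm or more to the left of both marks.
- red_mark: Red clip, 16 x 10 x 12 mm, fixed on the robot-side edge of the slide's grey base (100 x 284 x 12 mm, fixed on the mat). Origin: middle of its underside, 15 mm above the bench; y along the slide, +y left. The pointer is at the mark when both have the same place along y. A like yellow clip on that edge, 35 mm or more to one side, is for another part: ignore it.

How it is judged:
On the way:
1. the pointer has been brought back to well right of the red mark (25 mm asked, 20 mm counts) (y of pointer_tip in the frame of red_mark below -0.02 m), for 0.1 s.
At the end, for the whole second after the job is handed in: The pointer stands within 10 mm of the red mark along the slide, with the handle left at the left end of its play (handle_play above +0.004 m, against or nearly against the left dog) (y of pointer_tip in the frame of red_mark between -0.01 and 0.01 m and value of joint handle_play above 0.004 m); the robot touches nothing.
It also fails if it takes over 29 s, if anything falls off the work surface, if the arm or the gripper's body presses on something with over 40 N, if the wrist force passes 120 N, or if a joint passes its speed limit or range.

### The arm

A 6-joint arm with a two-finger parallel gripper is mounted at the origin on a cart in front of the work surface, level with it; the furniture and walls round the work are solid. World frame = base frame: x ahead of the robot, y to its left, z up, the work surface at z = 0. Lengths are in m, angles in rad, forces in N, time in s.
With the tool pointing down it reaches from about 0.375 to 0.9 m from the base axis. Payload 3.1 kg.
Tool frame: the origin (TCP) lies where the fingers leave the gripper's body, on its centre line; the fingertips stand 73 mm ahead of it and the grasp point (between the pads) lies 54 mm ahead of it; z points along the fingers, y is the line along which they close (so a half turn about z gives the same grasp; the last joint's range is limited). The gripper opens to 85 mm and grips with 20 to 120 N. Pads are 22 mm wide; open, the fingers measure 114 mm over their backs; the gripper's body (76 mm by 85 mm) begins 54 mm behind the grasp point. The pads swing forward as they close: fully open they stand 13 mm farther back than shut.
Start: joints at [1.117, 0.527, 1.433, -0, 1.181, -0.178], TCP at [0.17, 0.602, 0.304] pointing down, gripper open.
Joint ranges: [-3.08, 3.08], [-0.75, 2.2], [0.22, 2.44], [-1.43, 4.57], [0, 2.65], [-2.85, 2.85]. Speed limits (rad/s): [2.79, 2.79, 3.14, 3.14, 3.14, 3.14].

### API

Orientations are given as a unit quaternion [x, y, z, w].
In Python, from station import manip gives the robot as it stands.
- The arm moves only by the tool step_arm, never from a script. Its argument "moves" is one flat list of numbers, 5 for each row, row after row: the opening, from 0 (shut) to 1 (fully open), then the shift along the world's x, y, z scaled (see below), then the turn about the world's z scaled (see below). In form: [fingers, x, y, z, yaw, fingers, x, y, z, yaw, ...]. A call has 1 to 12 rows; each row is the pose to reach, as a shift and turn from the pose commanded when the call began, turning the shorter way round; what a row does not reach only later rows make up. The controller multiplies each number of a shift by 200 mm and each number of a turn by pi rad. A row lasts 1/8 s, in which the tool goes at most 62.5 mm and 10.7 degrees, less where a joint would pass 70% of its speed; a pose out of reach is approached as far as the arm can. A call with a number of a shift or a turn outside -1 to 1 is refused whole. A call with a gripper value outside its range is refused whole. The fingers move at their own pace and stop on an object; "grip_force" is the grip in N (left out, the last holds). Time passes only in rows, so rows that repeat a pose let the fingers close. It gives the time, the measured TCP pose, the force, the opening and the grip force at its end, in the units of the state.
- manip.sense(): the state, without advancing time (a new reading comes with each control period).
- manip.snapshot(name): name is "scene" or "top" or "wrist"; returns a dict with "color" (420x560x3 uint8, blue, green, red), "z_map" (420x560 float32, m along the optical axis (not along the pixel's ray), 0 where there is no reading), "fovy" (degrees; the focal length in pixels is half the picture's height over the tangent of half this angle, whatever the lens; pixels are square), "cx", "cy" (the principal point, pixels), "R" (3x3) and "t" (3): a world point X has camera coordinates R X + t; the wrist camera has in their place "mount" (4x4, takes a point from camera to tool coordinates, whose origin is the TCP and whose axes are the flange's). Camera axes: x right, y down, z forward; pixel columns grow to the right and rows downward; lengths in m; the calibration is good to about 2 mm. The wrist camera is an equidistant fisheye: a pixel r from the principal point sees the ray r / f radians off the axis. A picture is of the moment at which its call begins: read the wrist's pose just before it.
- manip.sign_off(): hands the job in; it is judged then, once.
The state is a dict: "t": time; "q": joint angles; "qd": joint speeds; "tau": joint torques, N m; "tcp_pos": TCP position; "tool_rot": TCP orientation; "force": force on the tool from outside, world axes, zero at the start; "ft_torque": the same for the moment, N m; "finger_gap": opening from 0.0 (shut) to 1.0 (fully open); "gripper_force": force on a finger pad.
Only numpy, scipy, OpenCV 4.12 (cv2) and the standard library are available. Lean on these libraries where they do the work, as an engineer would, in place of code of your own. Each camera call takes 0.05 s, during which the arm holds its last target. There are 200 camera calls.

## Working session

There is one attempt and no reset: what is moved stays moved. The work goes in short steps, Python scripts to look and compute and a tool call to move; the robot and the scene stay as the last step left them, time stands still between calls to the robot, and variables do not carry over. Pictures are saved under pics/ and viewed, at most 10 in all, crops included, and the job is handed in when it is done.

Besides the shell and the picture viewer there is one more tool, called after ">>>" by a JSON object that holds its "fn" and its "kwargs", one argument or row to a line. step_arm: Moves the arm, as the interface text tells. Its arguments: {"type":"object","properties":{"moves":{"type":"array","items":{"type":"number"}},"grip_force":{"type":"number"}},"required":["moves"]}

```bash
mkdir -p pics; cat > h.py <<'E'
import numpy as np, cv2, pickle
from station import manip
def snap(n,f):
    s=manip.sense(); d=manip.snapshot(n); d['s']=s; pickle.dump(d,open(f'pics/{f}.pkl','wb')); cv2.imwrite(f'pics/{f}.png',d['color']); return d
def load(f): return pickle.load(open(f'pics/{f}.pkl','rb'))
def ray(d,u,v):
    f=210/np.tan(np.radians(d['fovy'])/2); r=np.array([(u-d['cx'])/f,(v-d['cy'])/f,1.]); return -d['R'].T@d['t'], d['R'].T@r
def atz(d,u,v,z):
    o,r=ray(d,u,v); return o+r*(z-o[2])/r[2]
def dep(d,u,v):
    o,r=ray(d,u,v); return o+r*d['z_map'][int(v),int(u)]
E
python3 - <<'E'
from h import *
a=snap('top','top0')['color'];b=snap('scene','sc0')['color']
print(manip.sense())
E
```

```text
{'t': 0.1, 'q': array([ 1.11750396e+00,  5.28367809e-01,  1.43375657e+00,  3.73837418e-05,
        1.18138742e+00, -1.78484250e-01]), 'qd': array([ 0.00023541, -0.00268668, -0.00396396, -0.00096894, -0.00277733,
        0.00035259]), 'tau': array([-1.81000391e-04, -4.43309927e+01, -1.78586000e+01, -1.60665941e-04,
        3.86731757e-03,  5.79855907e-06]), 'tcp_pos': array([0.16933765, 0.60111287, 0.30304024]), 'tool_rot': array([ 1.36979085e-01,  9.90573475e-01, -9.06723376e-04, -3.14531999e-04]), 'force': array([-0.06675438,  0.10004864, -0.11532765]), 'ft_torque': array([ 0.00206579, -0.01089763, -0.01831312]), 'gripper_force': 0.0, 'finger_gap': 1.0004052658656948}
```

View pics/top0.png

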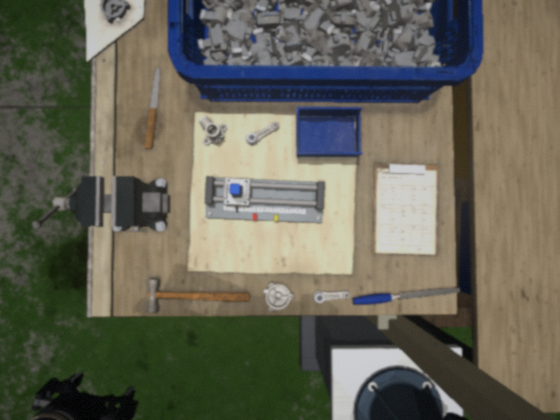

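View pics/sc0.png

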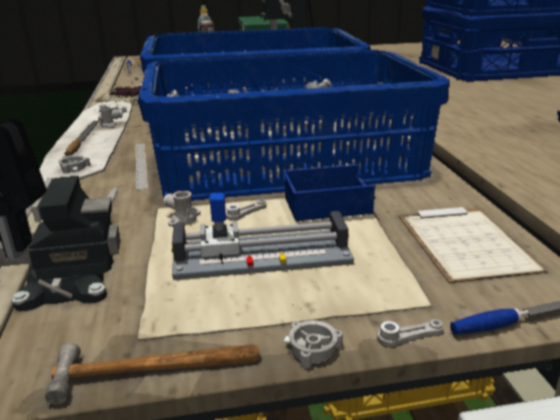

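The top view shows the slide at about (265,200): handle at (236,189), red clip at (255,216), yellow at (276,217). I'll enlarge it.

```bash
python3 - <<'E'
from h import *
d=load('top0');c=d['color'][165:235,195:335]
cv2.imwrite('pics/c1.png',cv2.resize(c,None,fx=5.5,fy=5.5,interpolation=cv2.INTER_CUBIC))
for n,p,z in [('handle',(236,189),.11),('red',(255,216.5),.027),('yel',(276,217),.027),('baseBL',(207,217),.012),('baseBR',(322,221.5),.012)]: print(n,atz(d,*p,z),dep(d,*p))
E
```

```text
handle [0.52855937 0.38246811 0.11      ] [0.52839962 0.38231838 0.11172118]
red [0.47042958 0.34432418 0.027     ] [0.47044998 0.34436099 0.02601244]
yel [0.46912359 0.29422948 0.027     ] [0.46916103 0.29419516 0.02505272]
baseBL [0.46979008 0.46084175 0.012     ] [0.46971502 0.46022125 0.01582295]
baseBR [0.45821692 0.18211572 0.012     ] [0.45819099 0.1826168  0.01562496]
```

View pics/c1.png

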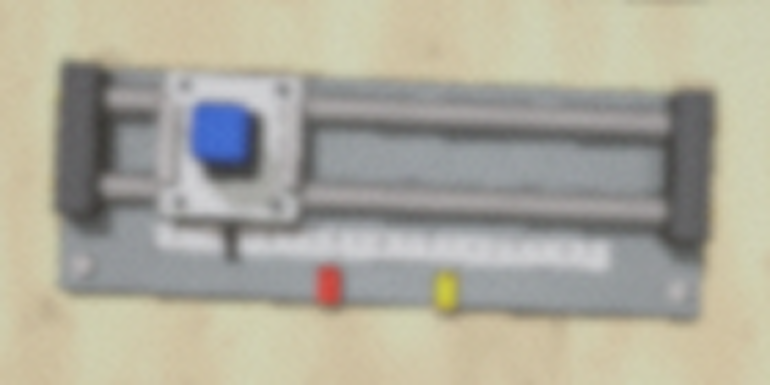

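The crop shows the pointer tip at (232,258), the red clip at (329,286), the yellow clip at (447,291) and the handle top at (222,134). Base front corners are at (60,290) and (698,317).

```bash
python3 - <<'E'
from h import *
d=load('top0')
P=lambda u,v,z: atz(d,195+(u+.5)/5.5-.5,165+(v+.5)/5.5-.5,z)
L=P(60,290,.012);R=P(698,317,.012);y=(L-R)[:2];print('len',np.linalg.norm(y));y/=np.linalg.norm(y)
print('dir',y,'yaw deg',np.degrees(np.arctan2(-y[0],y[1])))
h=P(222,134,.11);r=P(329,286,.027);p=P(232,258,.022)
for n,q in (('h',h),('r',r),('p',p)): print(n,q,'along',(q-r)[:2]@y)
from scipy.spatial.transform import Rotation as Ro
print(Ro.from_quat(manip.sense()['tool_rot']).as_matrix())
E
```

```text
len 0.28138438527024384
dir [0.04469419 0.99900072] yaw deg -2.5616416882910094
h [0.52866018 0.38473539 0.11      ] along 0.0415762797596486
r [0.47021592 0.34573225 0.027     ] along 0.0
p [0.48261678 0.38816414 0.022     ] along 0.04294373191520099
[[-9.62473263e-01  2.71375126e-01 -8.71538387e-04]
 [ 2.71376267e-01  9.62471816e-01 -1.71018364e-03]
 [ 3.74729833e-04 -1.88252086e-03 -9.99998158e-01]]
```

>>> {"fn": "step_arm", "kwargs": {
  "moves": [1,0.25,-0.15,0,0.02,1,0.5,-0.3,0,0.04,1,0.75,-0.45,0,0.06,1,1,-0.6,0,0.073,1,1,-0.6,0,0.073],
  "grip_force": 30
}}

```text
t: 0.72
tcp_pos: [0.3733, 0.4793, 0.3035]
tool_rot: [0.026, 1.0, -0.0, 0.0]
force: [0.0, 0.8, -0.0]
finger_gap: 0.999
gripper_force: 0.0
```

>>> {"fn": "step_arm", "kwargs": {
  "moves": [1,0.25,-0.16,0,0,1,0.5,-0.32,0,0,1,0.795,-0.485,0,0,1,0.795,-0.485,-0.15,0,1,0.795,-0.485,-0.3,0,1,0.795,-0.485,-0.3,0,1,0.795,-0.485,-0.3,0]
}}

```text
t: 1.6
tcp_pos: [0.5283, 0.3855, 0.2447]
tool_rot: [0.022, 1.0, 0.0, 0.0]
force: [0.5, 0.5, 0.8]
finger_gap: 0.999
gripper_force: 0.0
```

```bash
python3 - <<'E'
from h import *
from scipy.spatial.transform import Rotation as Ro
d=snap('wrist','w1');s=d['s'];print(s['tcp_pos'],s['t'],d['mount'],d['fovy'],d['cx'],d['cy']);print(Ro.from_quat(s['tool_rot']).as_matrix()[:,1])
E
```

```text
[0.52830502 0.38550302 0.24467136] 1.6 [[-4.56297361e-04 -9.62919092e-01 -2.69789943e-01  6.93729378e-02]
 [ 9.99999866e-01 -5.05547260e-04  1.13065033e-04  4.21540324e-04]
 [-2.45264046e-04 -2.69789855e-01  9.62919194e-01 -7.04819469e-02]
 [ 0.00000000e+00  0.00000000e+00  0.00000000e+00  1.00000000e+00]] 65.70646984690485 275.13881372311187 208.36606632615099
[4.44302176e-02 9.99012290e-01 6.32501287e-04]
```

View pics/w1.png

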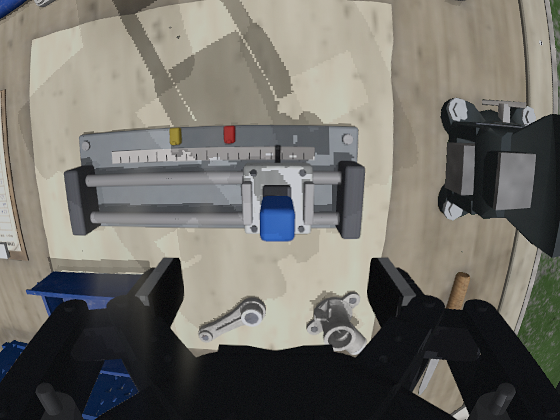

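The wrist view shows the handle centred between the fingers: handle top about (277,232), pointer (277,150), red clip (229,134), yellow clip (175,135). Next I'll measure with the fisheye model.

```bash
cat >> h.py <<'E'
from scipy.spatial.transform import Rotation as Ro
def wz(d,u,v,z):
    f=210/np.tan(np.radians(d['fovy'])/2);a=np.array([u-d['cx'],v-d['cy']]);r=np.hypot(*a);th=r/f
    c=np.r_[a/r*np.sin(th),np.cos(th)];M=d['mount'];R=Ro.from_quat(d['s']['tool_rot']).as_matrix()
    o=d['s']['tcp_pos']+R@M[:3,3];w=R@M[:3,:3]@c
    return o+w*(z-o[2])/w[2]
E
python3 - <<'E'
from h import *
d=load('w1')
L=wz(d,358,138,.012) 
hs=cv2.cvtColor(d['color'],cv2.COLOR_BGR2HSV)
def cen(m,x0,x1,y0,y1):
    k=np.zeros_like(m);k[y0:y1,x0:x1]=m[y0:y1,x0:x1];v,u=np.nonzero(k);print(len(u),u.min(),u.max(),v.min(),v.max());return u.mean(),v.mean()
red=cen(((hs[...,0]<10)|(hs[...,0]>170))&(hs[...,1]>150),210,250,115,150)
blu=cen((abs(hs[...,0].astype(int)-112)<12)&(hs[...,1]>120),250,305,185,250)
blk=cen(hs[...,2]<50,268,290,140,162)
y=np.array([.0447,.999])
r=wz(d,*red,.021);p=wz(d,*blk,.022)
e1=wz(d,83,180,.03);e2=wz(d,345,177,.03);print('rail dir',(e2-e1)[:2]/np.linalg.norm((e2-e1)[:2]))
h=wz(d,277,232,.11)
print(red,blu,blk,r,p,h,'p-r',(p-r)[:2]@y)
E
```

```text
181 224 234 126 142
1459 260 294 196 240
72 275 279 145 161
rail dir [0.04623357 0.99893066]
(np.float64(229.04972375690608), np.float64(134.00552486187846)) (np.float64(276.60726525017134), np.float64(218.43522960932145)) (np.float64(277.2361111111111), np.float64(153.68055555555554)) [0.46996818 0.34706048 0.021     ] [0.49014935 0.38971466 0.022     ] [0.53303684 0.38706465 0.11      ] p-r 0.04351362116812815
```

>>> {"fn": "step_arm", "kwargs": {
  "moves": [1,0.01,0.002,-0.25,0,1,0.01,0.002,-0.48,0,1,0.01,0.002,-0.48,0,0.5,0.01,0.002,-0.48,0,0,0.01,0.002,-0.48,0,0,0.01,0.002,-0.48,0,0,0.01,0.002,-0.48,0,0,0.01,0.002,-0.48,0,0,0.01,0.002,-0.48,0,0,0.01,0.002,-0.48,0],
  "grip_force": 30
}}

```text
t: 2.9
tcp_pos: [0.5312, 0.3854, 0.1496]
tool_rot: [0.023, 1.0, 0.001, 0.001]
force: [-0.7, 0.2, 6.9]
finger_gap: 0.274
gripper_force: 33.6
```

>>> {"fn": "step_arm", "kwargs": {
  "moves": [0,-0.003,-0.06,0,0,0,-0.006,-0.13,0,0,0,-0.009,-0.2,0,0,0,-0.012,-0.27,0,0,0,-0.015,-0.34,0,0,0,-0.019,-0.42,0,0,0,-0.019,-0.42,0,0,0,-0.019,-0.42,0,0,0,-0.019,-0.42,0,0]
}}

```text
t: 4.03
tcp_pos: [0.5274, 0.301, 0.1496]
tool_rot: [0.023, 1.0, 0.0, 0.001]
force: [-2.6, -1.5, 7.2]
finger_gap: 0.278
gripper_force: 33.8
```

```bash
python3 - <<'E'
from h import *
snap('wrist','w2');d=snap('top','top2');print(manip.sense()['tcp_pos'],manip.sense()['force'])
a=cv2.resize(d['color'][165:235,195:335],None,fx=5,fy=5,interpolation=cv2.INTER_CUBIC)
w=cv2.resize(load('w2')['color'][0:250,100:450],None,fx=1,fy=1)
c=np.zeros((600,700,3),np.uint8);c[:350]=a;c[350:,:350]=w;cv2.imwrite('pics/m2.png',c)
E
```

```text
[0.52739507 0.30102261 0.14959245] [-2.524715   -0.5631547   8.65700782]
```

View pics/m2.png

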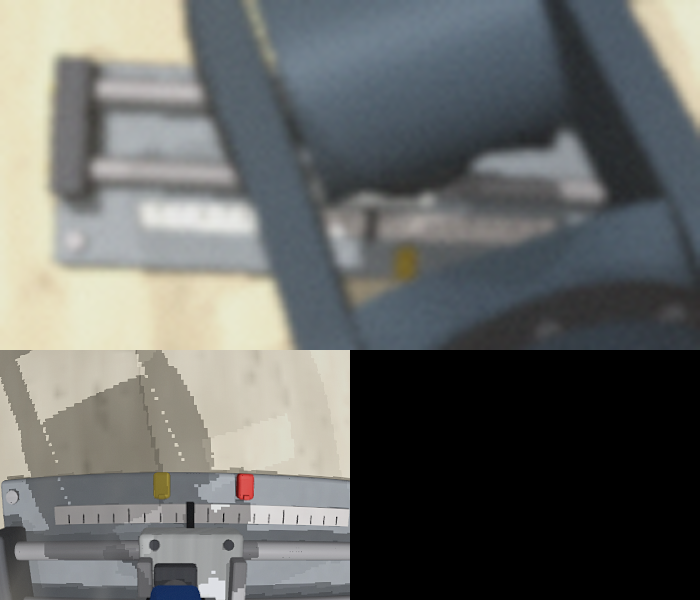

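The lower crop shows the pointer at wrist pixel (290,165), between yellow (262,136) and red (345,137).

```bash
cat >> h.py <<'E'
def off(d,p,r):
    y=np.array([.0455,.999]);R=wz(d,*r,.021);P=wz(d,*p,.022)
    return (P-R)[:2]@y,P,R,(P[:2]-d['s']['tcp_pos'][:2])@y
E
python3 - <<'E'
from h import *
print(off(load('w2'),(290,165),(345,137)))
E
```

```text
(np.float64(-0.03400736080632567), array([0.48664892, 0.31254155, 0.022     ]), array([0.4704028 , 0.34732289, 0.021     ]), np.float64(0.00966341093129982))
```

>>> {"fn": "step_arm", "kwargs": {
  "moves": [0,0.002,0.05,0,0,0,0.004,0.1,0,0,0,0.006,0.15,0,0,0,0.008,0.2,0,0,0,0.01,0.23,0,0,0,0.012,0.25,0,0,0,0.012,0.26,0,0,0,0.012,0.26,0,0,0,0.012,0.26,0,0]
}}

```text
t: 5.25
tcp_pos: [0.5298, 0.3526, 0.1496]
tool_rot: [0.023, 1.0, -0.0, 0.001]
force: [0.0, -3.4, 8.3]
finger_gap: 0.278
gripper_force: 33.8
```

```bash
python3 - <<'E'
from h import *
d=snap('wrist','w3');print(d['s']['tcp_pos'],d['s']['force'])
cv2.imwrite('pics/w3c.png',cv2.resize(d['color'][90:240,175:375],None,fx=4,fy=4,interpolation=cv2.INTER_CUBIC))
E
```

```text
[0.52979519 0.35258018 0.14962031] [ 0.00870379 -3.39963066  8.29852905]
```

View pics/w3c.png

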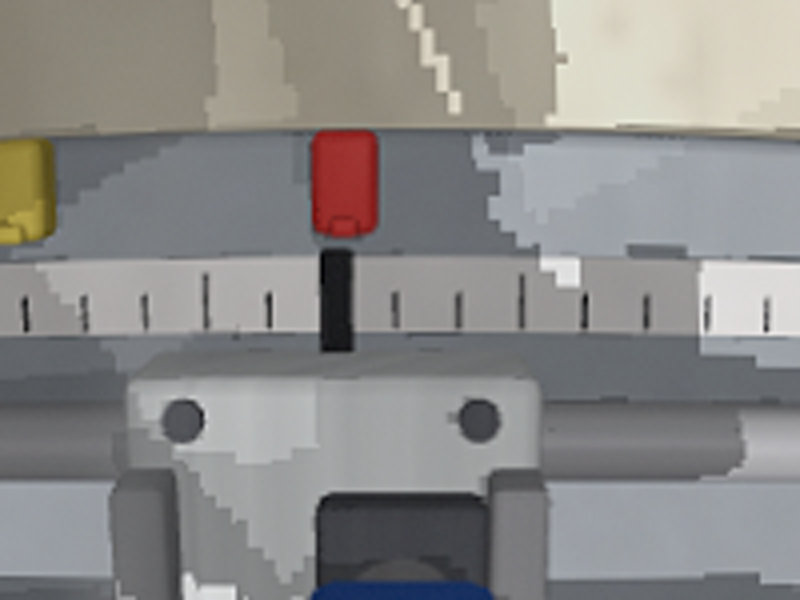

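The pointer (336,300) lines up with the red clip (345,183), about 1 mm short, and the handle block sits against the left dog. I'll release it and lift.

>>> {"fn": "step_arm", "kwargs": {
  "moves": [0.5,0,0,0,0,0.8,0,0,0,0,0.8,0,0,0,0,0.8,0,0,0,0,0.8,0,0,0,0,0.8,0,0,0.1,0,0.8,0,0,0.3,0,0.8,0,0,0.5,0,0.8,0,0,0.5,0,0.8,0,0,0.5,0]
}}

```text
t: 6.55
tcp_pos: [0.5287, 0.3527, 0.2475]
tool_rot: [0.023, 1.0, -0.0, -0.0]
force: [0.3, -0.3, -0.6]
finger_gap: 0.796
gripper_force: 0.0
```

```bash
python3 - <<'E'
from h import *
d=snap('wrist','w4');print(d['s']['tcp_pos'],d['s']['force'],d['s']['t'])
cv2.imwrite('pics/w4c.png',cv2.resize(d['color'][100:260,175:375],None,fx=3.7,fy=3.7,interpolation=cv2.INTER_CUBIC))
E
```

```text
[0.52866598 0.35270509 0.24745551] [ 0.28337064 -0.32254184 -0.55798914] 6.55
```

View pics/w4c.png

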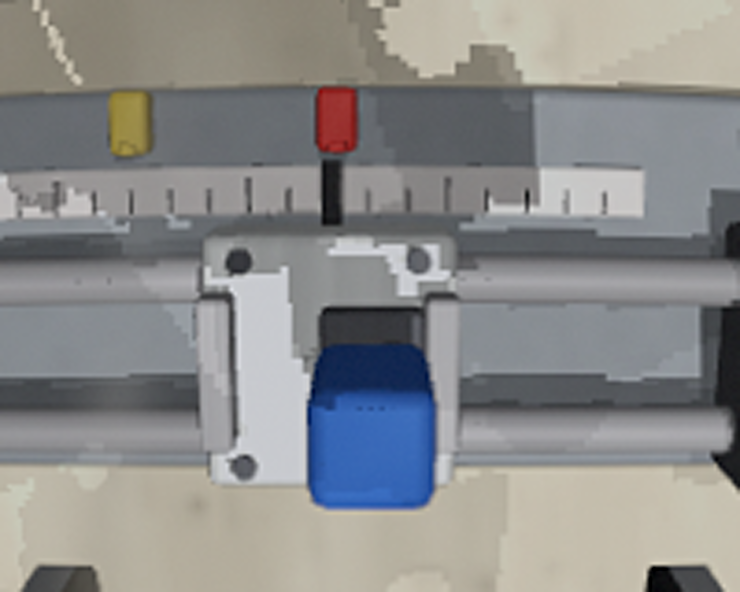

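The pointer (332,192) stands at the red clip (337,120), the handle is against the left dog, and the gripper is clear.

```bash
python3 -c "
from station import manip
print(manip.sign_off())"
```

```text
the job is handed in; nothing more can be done
None
```

I handed the job in at about 6.6 s. The carriage was first brought back to about 34 mm right of the red mark, then pushed left until the pointer stood about 1 mm from it. The last picture shows the handle against the left dog and the gripper clear. The sign-off returned no verdict.

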